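# Push the empty jar through the bin's flap

## Task

Throw away the small empty jar on the chest: push the spring flap of the bin in with one finger and, while that finger holds the flap open, push the jar with the other finger over the edge of the chest and in through the opening, then come away so that the flap shuts by itself. The jar is only pushed along, never picked up, and it must not be used to shove the shut flap open. Leave the other things on the chest where they are.

Things in the scene. Friction and masses are not known exactly. Their poses are not given: they have to be found in the camera images.
- bin: Grey flap bin, 283 mm deep, 356 mm wide, on the floor 5 to 10 mm from the chest; it does not move. Origin: middle of its front rim (next to the chest), at chest-top height; x points into the bin, y along the rim. The rim is 12 mm deep, its top 5 mm below the chest top. Behind it the lid is a low roof; its slope facing the chest is the flap. Flat cartons fill it to 165 mm below the chest top.
- bin_ridge (a point): Middle of the fixed flat ridge of the bin's roof, on top: 132 mm behind the bin's origin, 57 mm above the chest top. The ridge is 40 mm deep (112 to 152 mm behind the origin). The back slope beyond it and the two end pieces beside the flap (from 137 mm either side of the middle) are fixed too.
- flap (a joint): Turn of the bin's flap, rad: 0 shut, grows as it is pushed in and down, to 1.1. A stiff grey panel 268 mm wide, 116 mm from hinge to lower edge, hinged at its top edge. A spring shuts it by itself (0.08 N m at the hinge when shut, 0.2 at 0.7 rad). At 0.7 rad its lower edge has gone in to 73 mm behind the bin's origin and 57 mm below the chest top, and the jar can drop through.
- flap_hinge (a point): Middle of the flap's hinge line, which runs along y just in front of the ridge: 115 mm behind the bin's origin, 52 mm above the chest top.
- flap_edge (a point): Middle of the flap's free lower edge, on its upper face; moves with the flap. Shut: 13 mm behind the bin's origin, 4 mm below the chest top, the flap sloping up from it at 29 degrees.
- chest_edge (a point): A point on the front edge of the white chest top, at the height of the top; the edge runs along y through it, square to x. The bin is beyond it (+x).
- empty_jar: The small empty hair cream jar to throw away: round, white with a black ribbed screw lid, 46 mm across and 44 mm high, about 30 g, standing upright on the chest in front of the flap. Origin: centre of its underside.
- cream_jar: A full closed hair cream jar to leave alone: the same shape but large, 84 mm across and 72 mm high, with a paper band. Origin: centre of its underside.
- spray_bottle: A spray bottle with a lever trigger to leave alone: 64 mm across, 190 mm high. Origin: centre of its underside.
- afro_comb: A black wide-tooth afro comb lying flat, to leave alone: 175 mm long (its y), 65 mm wide (its x), 8 mm thick. Origin: near its middle, at its underside.
- clipper_guard: A small steel clipper guard to leave alone: 30 by 44 mm, 19 mm high. Origin: centre of its underside.
There are look-alikes about, which are no part of the job. Leave any brown or turquoise look-alike of the empty_jar alone.

How it is judged:
On the way, in this order (a step that is already met when the one before it is completed fails the run):
1. a finger pushes the flap in while the jar still stands on the chest (contact force between the fingers and flap above 0.2 N and value of joint flap above 0.1 rad and height (world z) of empty_jar above -0.006 m and angle between empty_jar's own z axis and vertical below 0.3 rad), for 0.1 s.
2. the jar drops in while a finger still holds the flap open (contact force between the fingers and flap above 0.2 N and value of joint flap above 0.3 rad and height (world z) of empty_jar below -0.09 m), for 0.1 s.
At the end, for the whole second after the job is handed in: The small jar lies at rest inside the bin, on the rubbish (its underside's centre more than 90 mm below the chest top, within the bin's walls), and the flap has shut again (within 0.06 rad) (height (world z) of empty_jar below -0.09 m and x of empty_jar in the frame of bin between 0 and 0.285 m and y of empty_jar in the frame of bin between -0.18 and 0.18 m and value of joint flap below 0.06 rad and linear speed of empty_jar below 0.1 m/s); the robot touches nothing.
It fails at once if the jar is lifted more than 20 mm off the chest (height (world z) of empty_jar above 0.02 m).
It fails at once if the jar is shoved against the shut flap (contact force between empty_jar and flap above 0.1 N and value of joint flap below 0.1 rad and height (world z) of empty_jar above -0.07 m).
It fails at once if the large cream jar is moved by more than 25 mm (distance of cream_jar from where it was at the start of the episode above 0.025 m).
It fails at once if the spray bottle is moved by more than 25 mm or knocked over (distance of spray_bottle from where it was at the start of the episode above 0.025 m or angle between spray_bottle's own z axis and vertical above 0.5 rad).
It fails at once if the comb or the clipper guard is moved by more than 25 mm (distance of any of afro_comb, clipper_guard from where it was at the start of the episode above 0.025 m).
It also fails if it takes over 38 s, if anything falls off the work surface, if the arm or the gripper's body presses on something with over 40 N, if the wrist force passes 120 N, or if a joint passes its speed limit or range.

## Robot

A 7-joint arm with a two-finger parallel gripper is mounted at the origin on the work surface. World frame = base frame: x ahead of the robot, y to its left, z up, the work surface at z = 0. Lengths are in m, angles in rad, forces in N, time in s.
With the tool pointing down it reaches from about 0.4 to 0.85 m from the base axis. Payload 6.9 kg.
Tool frame: the origin (TCP) lies on the centre line of the jaws, within the pads' length; the fingertips stand 17 mm ahead of it and the grasp point (between the pads) lies 2 mm behind it; z points along the fingers, y is the line along which they close (so a half turn about z gives the same grasp; the last joint's range is limited). The gripper opens to 85 mm and grips with 20 to 120 N. Pads are 22 mm wide; open, the fingers measure 114 mm over their backs; the gripper's body (76 mm by 85 mm) begins 54 mm behind the grasp point. The pads swing forward as they close: fully open they stand 13 mm farther back than shut.
Start: joints at [-1.129, 0.507, -0.238, 1.5, 0.126, 1.149, -0.155], TCP at [0.207, 0.59, 0.227] pointing down, gripper open.
Joint ranges: [-3.08, 3.08], [-0.24, 2.05], [-1.43, 1.35], [0, 2.5], [-1.52, 4.66], [0.17, 1.96], [-2.89, 2.89]. Speed limits (rad/s): [2.39, 2.39, 3.14, 3.14, 3.14, 3.14, 3.14].

## Interface

Orientations are given as a rotation vector (axis times angle).
In Python, from plant import r gives the robot as it stands.
- The arm moves only by the shell command python3 -m creep 'ROWS' [OPENING] [FORCE]. ROWS is text: rows parted by semicolons, each of 6 numbers parted by spaces: the shift along the tool's x, y, z scaled (see below), then the turn, a rotation vector about the tool's x, y, z scaled (see below). In form: x y z ax ay az; .... A call has 1 to 8 rows; each row is the pose to reach, as a shift and turn from the pose commanded when the call began, along the tool's axes at that moment; what a row does not reach only later rows make up. The controller multiplies each number of a shift by 0.15 m and each number of a turn by 1.5 rad. A row lasts 1/12 s, in which the tool goes at most 41.7 mm and 7.16 degrees, less where a joint would pass 70% of its speed; a pose out of reach is approached as far as the arm can. A call with a number of a shift or a turn outside -1 to 1 is refused whole. A call with a gripper value outside its range is refused whole. OPENING is the gripper command: -1 is shut, 1 is fully open, values between are in proportion, set as the call begins (- or left out, the last holds). The fingers move at their own pace and stop on an object; FORCE is the grip in N (left out, the last holds). Time passes only in rows, so rows that repeat a pose let the fingers close. It gives the time, the measured TCP pose, the force, the opening and the grip force at its end, in the units of the state.
- r.observe(): the state, without advancing time (a new reading comes with each control period).
- r.camera(name): name is "side" or "top"; returns (picture, depth): 420x560x3 uint8, red, green, blue; 420x560 float32, m along the optical axis (not along the pixel's ray), 0 where there is no reading.
- r.camera_params(name): a dict with "vfov" (degrees; the focal length in pixels is half the picture's height over the tangent of half this angle, whatever the lens; pixels are square), "cx", "cy" (the principal point, pixels), "cam_to_world" (4x4, takes a point from camera to world coordinates). Camera axes: x right, y down, z forward; pixel columns grow to the right and rows downward; lengths in m; the calibration is good to about 2 mm. A picture is of the moment at which its call begins. camera_params takes no time and is no camera call.
- r.hand_in(): hands the job in; it is judged then, once.
The state is a dict: "time": time; "joint_pos": joint angles; "qvel": joint speeds; "tau": joint torques, N m; "position": TCP position; "ee_rot": TCP orientation; "ft_force": force on the tool from outside, world axes, zero at the start; "moment": the same for the moment, N m; "grip_width": finger opening in m; "grip_force": force on a finger pad.
Only numpy, scipy, OpenCV 4.12 (cv2) and the standard library are available. Lean on these libraries where they do the work, as an engineer would, in place of code of your own. Each camera call takes 0.05 s, during which the arm holds its last target. There are 200 camera calls.

## Working session

There is one attempt and no reset: what is moved stays moved. The work goes in short steps, Python scripts to look and compute and a shell command to move; the robot and the scene stay as the last step left them, time stands still between calls to the robot, and variables do not carry over. Pictures are saved under pics/ and viewed, at most 10 in all, crops included, and the job is handed in when it is done.

```bash
ls; mkdir -p pics; cat > h.py <<'E'
import numpy as np,cv2
from plant import r
from scipy.spatial.transform import Rotation as R
def cam(n):
    p,d=r.camera(n); c=r.camera_params(n); np.savez(f'/tmp/{n}.npz',p=p,d=d); return p,d,c
def pts(d,c):
    h,w=d.shape; f=h/2/np.tan(np.radians(c['vfov'])/2)
    v,u=np.mgrid[:h,:w]; P=np.stack([(u-c['cx'])/f*d,(v-c['cy'])/f*d,d],-1)
    T=np.array(c['cam_to_world']); return P@T[:3,:3].T+T[:3,3]
E
python3 - <<'E'
from h import *
for n in('top','side'):
    p,d,c=cam(n); cv2.imwrite(f'pics/{n}0.png',p[...,::-1]); print(n,c['vfov'],np.round(c['cam_to_world'],3).tolist())
o=r.observe();print(o['time'],o['position'],o['ee_rot'],R.from_rotvec(o['ee_rot']).as_matrix().round(3),o['grip_width'])
E
```

```text
pics
top 47.09964581229693 [[-0.015, -0.994, 0.107, 0.409], [-1.0, 0.016, 0.009, 0.028], [-0.011, -0.107, -0.994, 1.151], [0.0, 0.0, 0.0, 1.0]]
side 46.73164004542487 [[0.668, -0.568, 0.481, 0.105], [-0.744, -0.497, 0.446, -0.373], [-0.015, -0.656, -0.755, 0.776], [0.0, 0.0, 0.0, 1.0]]
0.1 [0.20646643 0.58942009 0.2263189 ] [-5.26536693e-01 -3.09688466e+00  2.54410049e-03] [[-0.944  0.33  -0.001]
 [ 0.33   0.944 -0.002]
 [-0.    -0.002 -1.   ]] 0.08537306509570822
```

View pics/top0.png

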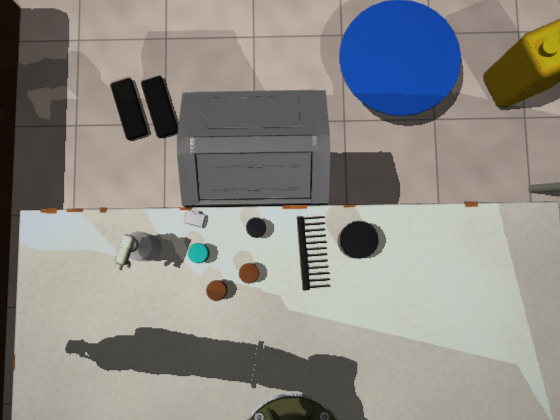

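View pics/side0.png

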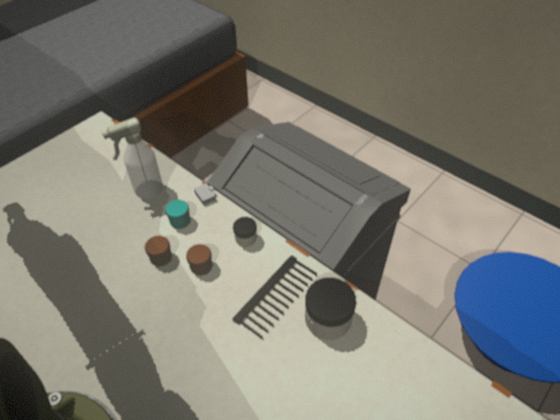

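The candidates in the top view are black (256,228), turquoise (199,253), brown (249,273) and brown (217,290). The large black one at (359,240) is cream_jar. The one to throw away is black-lidded and in front of the flap: (256,228) in top, (245,230) in side. The comb is at (313,253), the guard at (195,218) and the spray at (140,248). I'll measure these and make the confirming crop.

```bash
python3 - <<'E'
from h import *
D={n:np.load(f'/tmp/{n}.npz') for n in('top','side')}
P={n:pts(D[n]['d'],r.camera_params(n)) for n in D}
T=P['top'];S=P['side'];im=D['top']['p']
def rep(n,box,zlo,zhi,Pt):
    u0,v0,u1,v1=box;q=Pt[v0:v1,u0:u1].reshape(-1,3);q=q[(q[:,2]>zlo)&(q[:,2]<zhi)]
    print(n,len(q),'min',q.min(0).round(4),'max',q.max(0).round(4),'mid',((q.min(0)+q.max(0))/2).round(4),'zmed',np.median(q[:,2]).round(4))
rep('jar',(238,212,274,246),.037,.06,T); rep('jar side',(225,210,265,250),.037,.06,S)
rep('teal',(182,238,215,268),.03,.06,T); rep('brown1',(235,258,263,287),.03,.06,T)
rep('brown2',(203,276,232,304),.03,.06,T)
rep('cream',(332,215,385,265),.06,.09,T); rep('comb',(290,210,332,296),.004,.02,T)
rep('guard',(180,208,210,230),.01,.03,T); rep('spray',(110,225,165,275),.02,.25,T)
print('table z',np.median(T[300:330,400:480,2]))
# bin: ridge, flap
for u in(200,225,256,290,310):print(u,[tuple((T[v,u]*1000).round().astype(int)) for v in(120,135,140,146,150,155,170,190,200,204,206,208,210,212)])
# fit planes for bin orientation: roof points
q=T[88:212,175:335].reshape(-1,3); m=q[:,2]>.05; a=q[m]; print('ridge',a.min(0),a.max(0))
f=T[155:196,205:305].reshape(-1,3);A=np.c_[f[:,:2],np.ones(len(f))];k=np.linalg.lstsq(A,f[:,2],rcond=None)[0];print('flap plane',k,np.degrees(np.arctan(np.hypot(*k[:2]))),np.degrees(np.arctan2(k[1],k[0])))
c=np.hstack([cv2.resize(im[190:310,120:400][...,::-1],(560,240),interpolation=2),cv2.resize(D['side']['p'][180:280,140:280][...,::-1],(240,240))[:, :240]])
cv2.imwrite('pics/crop.png',c)
E
```

```text
jar 311 min [0.4812 0.0516 0.0375] max [0.5276 0.096  0.0508] mid [0.5044 0.0738 0.0442] zmed 0.0442
jar side 380 min [0.4809 0.0535 0.0371] max [0.526  0.0999 0.0474] mid [0.5034 0.0767 0.0423] zmed 0.0433
teal 327 min [0.4259 0.1859 0.0311] max [0.4701 0.2304 0.0499] mid [0.448  0.2082 0.0405] zmed 0.0437
brown1 322 min [0.3764 0.0692 0.0382] max [0.422  0.115  0.0505] mid [0.3992 0.0921 0.0444] zmed 0.0439
brown2 332 min [0.3387 0.1426 0.0324] max [0.3845 0.1884 0.0509] mid [0.3616 0.1655 0.0416] zmed 0.0439
cream 1119 min [ 0.4309 -0.2017  0.0604] max [ 0.5141 -0.1167  0.079 ] mid [ 0.4725 -0.1592  0.0697] zmed 0.0723
comb 986 min [ 0.3481 -0.1058  0.004 ] max [ 0.546  -0.004   0.0146] mid [ 0.4471 -0.0549  0.0093] zmed 0.007
guard 243 min [0.5108 0.1967 0.0104] max [0.55   0.2442 0.0224] mid [0.5304 0.2204 0.0164] zmed 0.0161
spray 1163 min [0.4122 0.2986 0.0203] max [0.4953 0.3521 0.1923] mid [0.4537 0.3253 0.1063] zmed 0.1259
table z 0.0005642656291232617
200 [(np.int64(762), np.int64(203), np.int64(37)), (np.int64(721), np.int64(200), np.int64(55)), (np.int64(708), np.int64(2
[... 2553 characters left out ...]
 np.int64(-56), np.int64(57)), (np.int64(689), np.int64(-55), np.int64(59)), (np.int64(681), np.int64(-55), np.int64(55)), (np.int64(671), np.int64(-56), np.int64(44)), (np.int64(638), np.int64(-56), np.int64(31)), (np.int64(598), np.int64(-58), np.int64(-15)), (np.int64(571), np.int64(-57), np.int64(-1)), (np.int64(566), np.int64(-59), np.int64(-33)), (np.int64(556), np.int64(-56), np.int64(4)), (np.int64(552), np.int64(-56), np.int64(2)), (np.int64(547), np.int64(-56), np.int64(-3)), (np.int64(542), np.int64(-56), np.int64(0))]
ridge [ 0.40855032 -0.1011548   0.05000237] [0.74505504 0.25488442 1.15077234]
flap plane [-1.0467115  -0.03212251  0.69063101] 46.32088795393862 -178.2422024368258
```

View pics/crop.png

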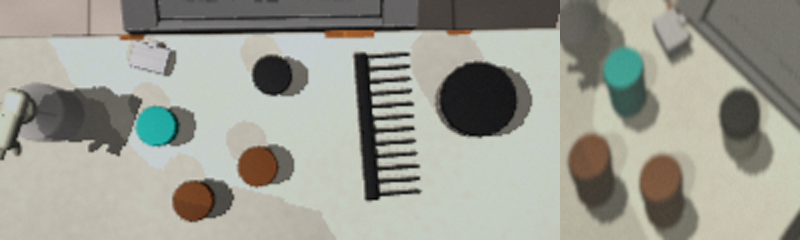

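The crop confirms it: the black-lidded jar with the white body sits alone in front of the flap (crop px 272,75), at world (0.504, 0.074) with its lid at z 0.044. The ridge spans x 0.683–0.723, so the bin origin is x≈0.571 and y≈0.076.

Plan: keep the tool vertical with its closing line along x and straddle the jar. Advancing in +x, the front finger opens the flap and the rear finger pushes the jar.

```bash
cat > g.py <<'E'
import sys
from h import *
# usage: g.py x y z : full row toward world pos, tool down, tool y along +x
o=r.observe(); A=R.from_rotvec(o['ee_rot']); t=np.array([float(v) for v in sys.argv[1:4]])
G=R.from_matrix(np.array([[0,1,0],[1,0,0],[0,0,-1.]]))
print('t',o['time'],'pos',o['position'].round(4),'F',np.round(o['ft_force'],2),'w',round(o['grip_width'],4),'q',np.round(o['joint_pos'],2))
print('shift',(A.inv().apply(t-o['position'])/.15).round(3),'turn',((A.inv()*G).as_rotvec()/1.5).round(3))
E
python3 g.py .51 .075 .27
```

```text
t 0.1 pos [0.2065 0.5894 0.2263] F [-0.31  0.94 -0.21] w 0.0854 q [-1.13  0.51 -0.24  1.5   0.13  1.15 -0.15]
shift [-3.043 -2.568 -0.287] turn [-0.001  0.001  0.823]
```

```bash
python3 -m creep '-0.3 -0.25 -0.2 0 0 0.08; -0.5 -0.4 -0.3 0 0 0.16; -0.7 -0.6 -0.3 0 0 0.24; -0.9 -0.76 -0.3 0 0 0.32; -1 -0.84 -0.3 0 0 0.4; -1 -0.84 -0.3 0 0 0.4' 1; python3 g.py .51 .075 .27
```

```text
time: 0.6
position: [0.3119, 0.4139, 0.2726]
ee_rot: [1.44, 2.787, -0.003]
ft_force: [-0.5, -0.0, -0.9]
grip_width: 0.0854
grip_force: 0.0
t 0.6 pos [0.3119 0.4139 0.2726] F [-0.47 -0.   -0.91] w 0.0854 q [-0.93  0.3  -0.06  1.7   0.02  1.14 -0.38]
shift [-2.607 -0.23   0.03 ] turn [0.001 0.003 0.411]
```

```bash
python3 -m creep '-0.25 -0.02 0 0 0 0.08; -0.5 -0.05 0 0 0 0.16; -0.75 -0.08 0 0 0 0.24; -1 -0.1 0 0 0 0.32; -1 -0.1 0 0 0 0.4; -1 -0.1 0 0 0 0.41; -1 -0.1 0 0 0 0.41'; python3 g.py .51 .075 .27
```

```text
time: 1.18
position: [0.3829, 0.2921, 0.2719]
ee_rot: [-2.197, -2.245, 0.001]
ft_force: [-0.1, 0.6, 0.2]
grip_width: 0.0851
grip_force: 0.0
t 1.1833 pos [0.3829 0.2921 0.2719] F [-0.05  0.63  0.19] w 0.0851 q [-0.79  0.24  0.11  1.79 -0.03  1.11 -0.64]
shift [-1.465  0.816  0.012] turn [-0.    -0.     0.014]
```

```bash
python3 -m creep '-0.2 0.1 0 0 0 0.014; -0.4 0.2 0 0 0 0.014; -0.6 0.35 0 0 0 0.014; -0.8 0.5 0 0 0 0.014; -1 0.65 0 0 0 0.014; -1 0.8 0 0 0 0.014; -1 0.816 0 0 0 0.014'; python3 g.py .51 .075 .12
```

```text
time: 1.77
position: [0.5115, 0.1435, 0.2716]
ee_rot: [2.22, 2.221, 0.001]
ft_force: [0.5, -0.2, -0.3]
grip_width: 0.0856
grip_force: 0.0
t 1.7667 pos [0.5115 0.1435 0.2716] F [ 0.48 -0.23 -0.33] w 0.0856 q [-0.47  0.33  0.21  1.68 -0.07  1.14 -0.24]
shift [-0.456 -0.012  1.011] turn [0.001 0.    0.   ]
```

```bash
python3 -m creep '-0.2 0 0 0 0 0; -0.4 -0.01 0.1 0 0 0; -0.46 -0.01 0.3 0 0 0; -0.46 -0.01 0.5 0 0 0; -0.46 -0.01 0.7 0 0 0; -0.46 -0.01 0.9 0 0 0; -0.46 -0.01 1 0 0 0; -0.46 -0.01 1 0 0 0'; python3 - <<'E'
from h import *
p,d,c=cam('side'); cv2.imwrite('pics/s1.png',cv2.resize(p[80:330,130:430][...,::-1],(720,600)))
E
python3 g.py .51 .075 .025
```

```text
time: 2.43
position: [0.504, 0.0773, 0.1186]
ee_rot: [-2.213, -2.223, 0.008]
ft_force: [0.3, 0.1, 0.2]
grip_width: 0.0854
grip_force: 0.0
t 2.4833 pos [0.5053 0.077  0.1206] F [ 0.26 -0.29 -0.17] w 0.0857 q [-0.34  0.46  0.2   1.94 -0.13  0.75 -0.06]
shift [-0.013  0.034  0.637] turn [-0.003 -0.     0.002]
```

View pics/s1.png

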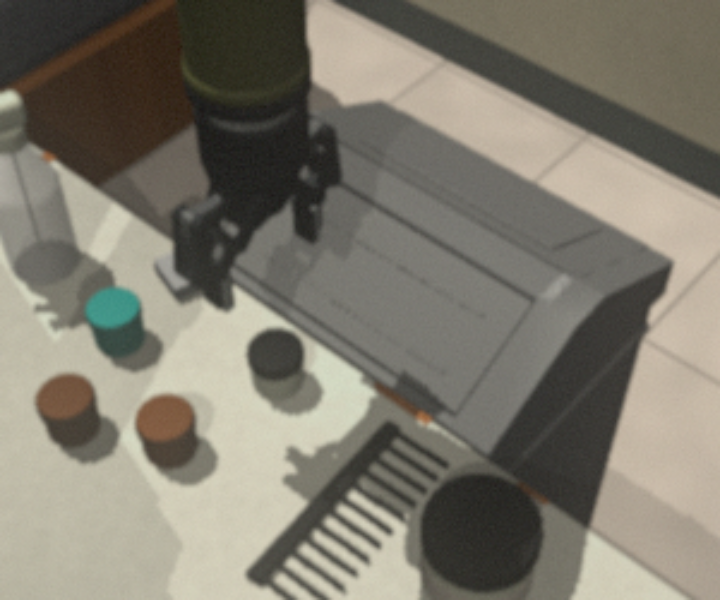

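The side crop shows the fingers open above the jar: rear tip at (225,300), front tip at (310,238), jar at (275,360), all clear. I'll measure the tip height and the fingers' span from depth.

```bash
python3 - <<'E'
from h import *
d=np.load('/tmp/side.npz')['d'];P=pts(d,r.camera_params('side'))
q=P[100:215,190:290].reshape(-1,3);q=q[(abs(q[:,1]-.076)<.05)&(q[:,2]>.085)&(q[:,0]<.62)&(q[:,0]>.42)]
for n,m in(('rear',q[:,0]<.49),('front',q[:,0]>.53)):
    a=q[m];a=a[a[:,2]<a[:,2].min()+.1];print(n,len(a))
    for z in np.arange(.09,.24,.01):
        s=a[(a[:,2]>=z)&(a[:,2]<z+.01)]
        if len(s)>3:print(z.round(3),len(s),s[:,:2].min(0).round(3),s[:,:2].max(0).round(3))
E
```

```text
rear 1047
0.13 6 [0.454 0.067] [0.458 0.074]
0.14 36 [0.447 0.066] [0.461 0.086]
0.15 47 [0.446 0.066] [0.461 0.084]
0.16 38 [0.447 0.065] [0.462 0.079]
0.17 27 [0.446 0.065] [0.463 0.087]
0.18 101 [0.429 0.064] [0.467 0.09 ]
0.19 157 [0.429 0.06 ] [0.489 0.091]
0.2 165 [0.431 0.06 ] [0.49  0.091]
0.21 141 [0.432 0.058] [0.49  0.089]
0.22 171 [0.433 0.058] [0.489 0.089]
0.23 158 [0.434 0.058] [0.49  0.088]
front 538
0.13 16 [0.545 0.068] [0.551 0.087]
0.14 48 [0.544 0.066] [0.558 0.09 ]
0.15 44 [0.544 0.067] [0.559 0.089]
0.16 46 [0.544 0.066] [0.559 0.089]
0.17 44 [0.545 0.065] [0.568 0.09 ]
0.18 100 [0.544 0.064] [0.578 0.089]
0.19 72 [0.532 0.061] [0.576 0.09 ]
0.2 62 [0.531 0.061] [0.576 0.085]
0.21 41 [0.53  0.061] [0.574 0.077]
0.22 52 [0.552 0.065] [0.574 0.075]
0.23 13 [0.555 0.065] [0.573 0.076]
```

The tips read at z≈0.137 with the TCP at 0.120, and the knuckles bulge to ±73 mm about 45 mm above the tips. I'll descend partway and measure the tips again before setting the height.

```bash
python3 -m creep '-0.02 0.02 0.1 0 0 0; -0.02 0.02 0.2 0 0 0; -0.02 0.02 0.3 0 0 0; -0.02 0.02 0.4 0 0 0; -0.02 0.02 0.5 0 0 0; -0.02 0.02 0.57 0 0 0; -0.02 0.02 0.57 0 0 0; -0.02 0.02 0.57 0 0 0'; python3 - <<'E'
from h import *
p,d,c=cam('side');P=pts(d,c); cv2.imwrite('pics/s2.png',cv2.resize(p[130:280,160:340][...,::-1],(720,600)))
q=P[100:280,180:320].reshape(-1,3);q=q[(abs(q[:,1]-.076)<.03)&(q[:,0]<.60)&(q[:,0]>.42)]
for n,m in(('rear',q[:,0]<.48),('front',q[:,0]>.53)):
    a=q[m];print(n)
    for z in np.arange(.01,.1,.005):
        s=a[(a[:,2]>=z)&(a[:,2]<z+.005)]
        if len(s)>1:print(z.round(3),len(s),s[:,:2].min(0).round(3),s[:,:2].max(0).round(3))
E
python3 g.py .51 .075 .025
```

```text
time: 3.15
position: [0.5104, 0.0731, 0.0375]
ee_rot: [-2.221, -2.222, -0.002]
ft_force: [0.1, 0.7, 1.2]
grip_width: 0.0854
grip_force: 0.0
rear
0.035 2 [0.421 0.076] [0.48  0.086]
0.04 3 [0.42  0.087] [0.421 0.096]
0.055 4 [0.46  0.063] [0.465 0.067]
0.06 13 [0.454 0.062] [0.466 0.076]
0.065 21 [0.453 0.063] [0.467 0.081]
0.07 18 [0.453 0.063] [0.466 0.079]
0.075 14 [0.453 0.063] [0.466 0.076]
0.08 16 [0.452 0.062] [0.467 0.073]
0.085 14 [0.452 0.062] [0.465 0.069]
0.09 8 [0.452 0.062] [0.466 0.067]
0.095 11 [0.452 0.062] [0.467 0.082]
front
0.01 8 [0.595 0.051] [0.6   0.094]
0.05 2 [0.553 0.072] [0.554 0.075]
0.055 13 [0.551 0.066] [0.554 0.086]
0.06 20 [0.551 0.062] [0.563 0.084]
0.065 15 [0.551 0.062] [0.564 0.084]
0.07 19 [0.552 0.062] [0.565 0.084]
0.075 20 [0.551 0.062] [0.565 0.084]
0.08 18 [0.552 0.062] [0.566 0.081]
0.085 18 [0.551 0.063] [0.557 0.085]
0.09 15 [0.551 0.061] [0.557 0.077]
0.095 9 [0.554 0.061] [0.574 0.068]
t 3.2 pos [0.5107 0.0729 0.0378] F [0.39 0.57 0.93] w 0.0854 q [-0.3   0.59  0.16  2.02 -0.17  0.55 -0.02]
shift [ 0.014 -0.005  0.085] turn [ 0.001 -0.001 -0.   ]
```

View pics/s2.png

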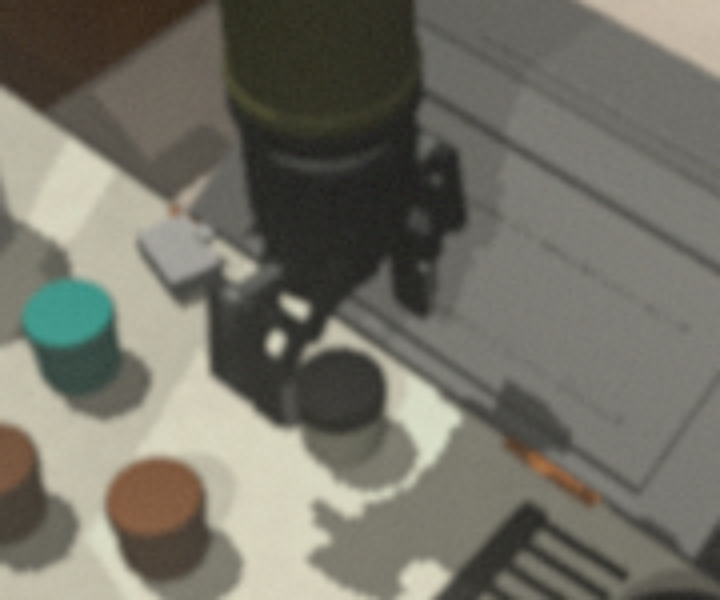

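The side crop shows the rear fingertip bottom at crop (285,425), full (231,236), beside the lid, with the front tip over the flap edge. I'll check the tip height by projection.

```bash
python3 - <<'E'
from h import *
c=r.camera_params('side');f=210/np.tan(np.radians(c['vfov'])/2);W=np.linalg.inv(np.array(c['cam_to_world']))
for z in(.02,.034,.045,.055):
  for x,y in((.467,.062),(.565,.062),(.551,.062)):
    q=W[:3,:3]@[x,y,z]+W[:3,3];u,v=q[:2]/q[2]*f+[c['cx'],c['cy']];print(z,x,(u.round(),v.round()),'crop',((u-160)*4).round(),((v-130)*4).round())
E
```

```text
0.02 0.467 (np.float64(237.0), np.float64(247.0)) crop 308.0 469.0
0.02 0.565 (np.float64(271.0), np.float64(218.0)) crop 444.0 352.0
0.02 0.551 (np.float64(266.0), np.float64(222.0)) crop 425.0 368.0
0.034 0.467 (np.float64(236.0), np.float64(243.0)) crop 306.0 452.0
0.034 0.565 (np.float64(271.0), np.float64(213.0)) crop 443.0 334.0
0.034 0.551 (np.float64(266.0), np.float64(218.0)) crop 424.0 350.0
0.045 0.467 (np.float64(236.0), np.float64(239.0)) crop 304.0 438.0
0.045 0.565 (np.float64(271.0), np.float64(210.0)) crop 443.0 320.0
0.045 0.551 (np.float64(266.0), np.float64(214.0)) crop 424.0 336.0
0.055 0.467 (np.float64(236.0), np.float64(236.0)) crop 302.0 425.0
0.055 0.565 (np.float64(271.0), np.float64(207.0)) crop 442.0 306.0
0.055 0.551 (np.float64(266.0), np.float64(211.0)) crop 423.0 323.0
```

The projection agrees: with the gripper open, the tips are about 17 mm above the TCP. I'll aim for tip z≈0.018 (TCP 0.001), which keeps the knuckles above the ridge.

```bash
python3 -m creep '0.014 0 0.06 0 0 0; 0.014 0 0.12 0 0 0; 0.014 0 0.18 0 0 0; 0.014 0 0.245 0 0 0; 0.014 0 0.245 0 0 0; 0.014 0 0.245 0 0 0' && python3 g.py .54 .075 .001; python3 -m creep '0 0.04 0 0 0 0; 0 0.08 0 0 0 0; 0 0.12 0 0 0 0; 0 0.16 0 0 0 0; 0 0.2 0 0 0 0; 0 0.2 0 0 0 0' && python3 g.py .58 .075 .001; python3 - <<'E'
from h import *
p,d,c=cam('side'); cv2.imwrite('pics/s3.png',cv2.resize(p[130:280,160:340][...,::-1],(720,600)))
E
```

```text
time: 3.7
position: [0.5092, 0.0739, -0.0011]
ee_rot: [-2.223, -2.218, 0.003]
ft_force: [0.3, -0.1, 0.3]
grip_width: 0.0852
grip_force: 0.0
t 3.7 pos [ 0.5092  0.0739 -0.0011] F [ 0.26 -0.11  0.3 ] w 0.0852 q [-0.28  0.65  0.14  2.04 -0.19  0.46 -0.01]
shift [ 0.008  0.205 -0.014] turn [-0.001  0.    -0.001]
time: 4.2
position: [0.5418, 0.074, 0.0001]
ee_rot: [2.223, 2.218, 0.002]
ft_force: [-0.2, -0.7, -0.3]
grip_width: 0.0857
grip_force: 0.0
t 4.2 pos [5.418e-01 7.400e-02 1.000e-04] F [-0.17 -0.71 -0.32] w 0.0857 q [-0.27  0.68  0.14  1.96 -0.18  0.51 -0.  ]
shift [ 0.007  0.255 -0.006] turn [ 0.001 -0.    -0.001]
```

View pics/s3.png

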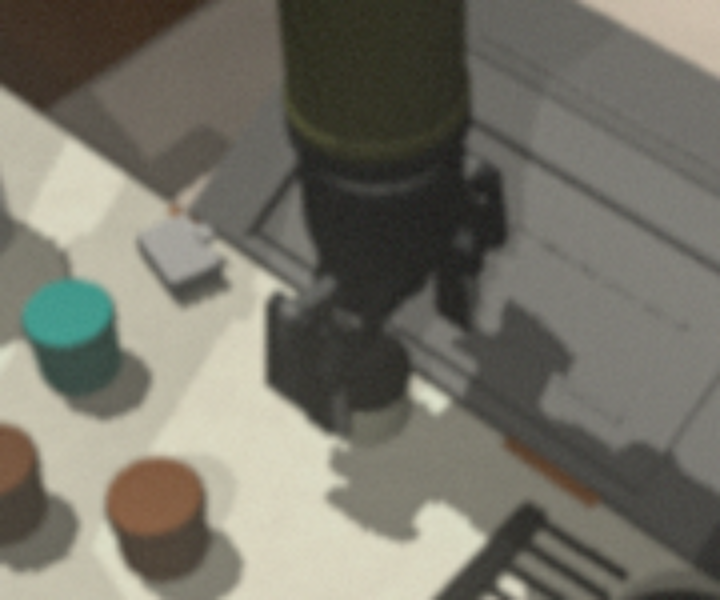

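The side crop shows the rear finger at the jar (340,430 and 380,370), the jar square in front of it, and the front finger just over the flap, not yet touching. I'll go slightly lower and push slowly.

```bash
python3 -m creep '0.005 0.04 0.02 0 0 0; 0.005 0.08 0.04 0 0 0; 0.005 0.12 0.04 0 0 0; 0.005 0.16 0.04 0 0 0; 0.005 0.2 0.04 0 0 0; 0.005 0.24 0.04 0 0 0; 0.005 0.28 0.04 0 0 0; 0.005 0.28 0.04 0 0 0' && python3 g.py .611 .075 .001; python3 - <<'E'
from h import *
p,d,c=cam('side'); cv2.imwrite('pics/s4.png',cv2.resize(p[130:280,160:340][...,::-1],(720,600)))
E
```

```text
time: 4.92
position: [0.5832, 0.0746, -0.0061]
ee_rot: [2.223, 2.218, 0.001]
ft_force: [-0.2, 0.3, 1.2]
grip_width: 0.0854
grip_force: 0.9
t 4.9167 pos [ 0.5832  0.0746 -0.0061] F [-0.2   0.29  1.24] w 0.0854 q [-0.26  0.73  0.15  1.85 -0.18  0.57 -0.  ]
shift [ 0.003  0.185 -0.047] turn [ 0.001  0.    -0.001]
```

View pics/s4.png

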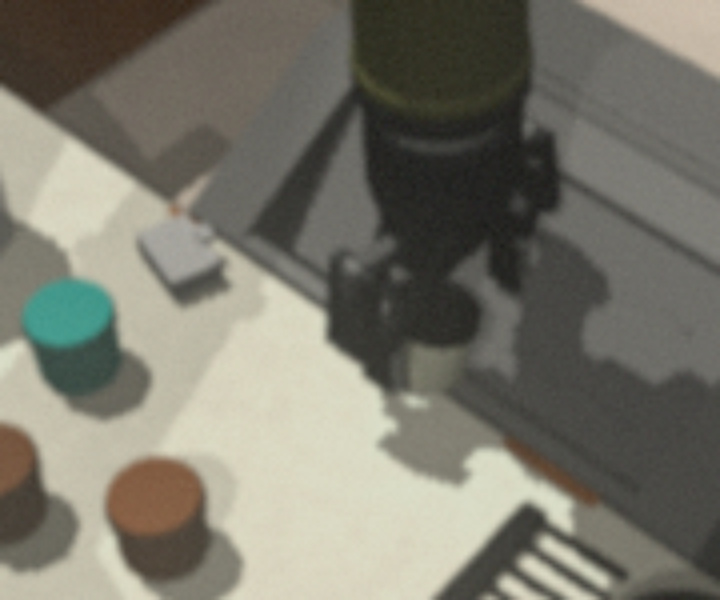

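The side crop shows the flap opened by the front finger (dark gap at (300,190)), with the jar upright at the edge (435,350) against the rear finger. I'll push on, raising slightly to clear the ridge.

```bash
python3 -m creep '0.003 0.04 0 0 0 0; 0.003 0.08 -0.01 0 0 0; 0.003 0.12 -0.03 0 0 0; 0.003 0.16 -0.045 0 0 0; 0.003 0.19 -0.045 0 0 0; 0.003 0.19 -0.045 0 0 0; 0.003 0.19 -0.045 0 0 0' && python3 g.py .62 .075 .001; python3 - <<'E'
from h import *
p,d,c=cam('side'); cv2.imwrite('pics/s5.png',cv2.resize(p[110:260,180:360][...,::-1],(720,600)))
E
```

```text
time: 5.55
position: [0.6106, 0.0751, 0.0006]
ee_rot: [2.224, 2.219, 0.0]
ft_force: [-3.1, -0.3, 0.8]
grip_width: 0.0854
grip_force: 1.2
t 5.55 pos [6.106e-01 7.510e-02 6.000e-04] F [-3.1  -0.25  0.78] w 0.0854 q [-0.25  0.74  0.15  1.77 -0.17  0.64 -0.  ]
shift [-0.001  0.063 -0.003] turn [ 0.    -0.    -0.001]
```

View pics/s5.png

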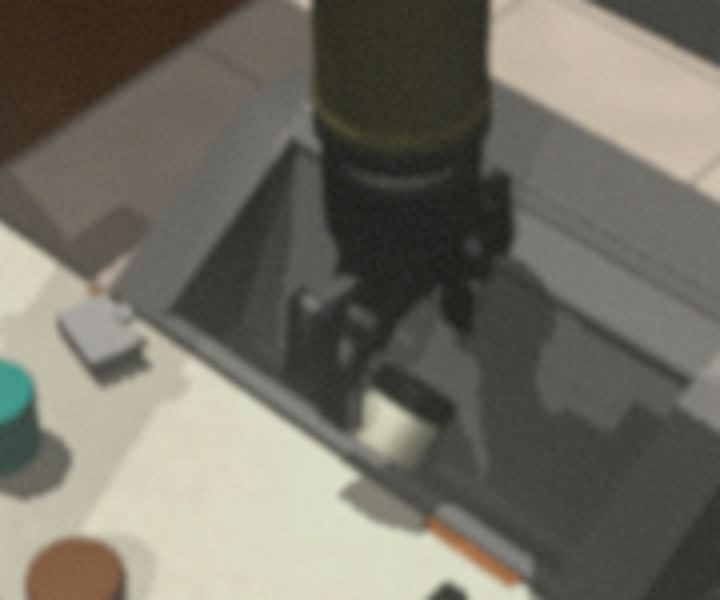

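The side crop shows the flap wide open and the jar tilting over the rim at (405,415). I'll push a little more.

```bash
python3 -m creep '0 0.02 -0.01 0 0 0; 0 0.04 -0.02 0 0 0; 0 0.06 -0.02 0 0 0; 0 0.06 -0.02 0 0 0; 0 0.06 -0.02 0 0 0; 0 0.06 -0.02 0 0 0' && python3 g.py .62 .075 .001; python3 - <<'E'
from h import *
p,d,c=cam('side'); cv2.imwrite('pics/s6.png',cv2.resize(p[110:260,180:360][...,::-1],(720,600)))
P=pts(d,c)
E
```

```text
time: 6.1
position: [0.6163, 0.075, 0.0027]
ee_rot: [-2.221, -2.216, 0.007]
ft_force: [-9.2, 0.1, 0.3]
grip_width: 0.0851
grip_force: 4.3
t 6.1 pos [0.6163 0.075  0.0027] F [-9.22  0.1   0.34] w 0.0851 q [-0.25  0.75  0.15  1.75 -0.17  0.66 -0.  ]
shift [-0.     0.025  0.011] turn [-0.004  0.    -0.001]
```

View pics/s6.png

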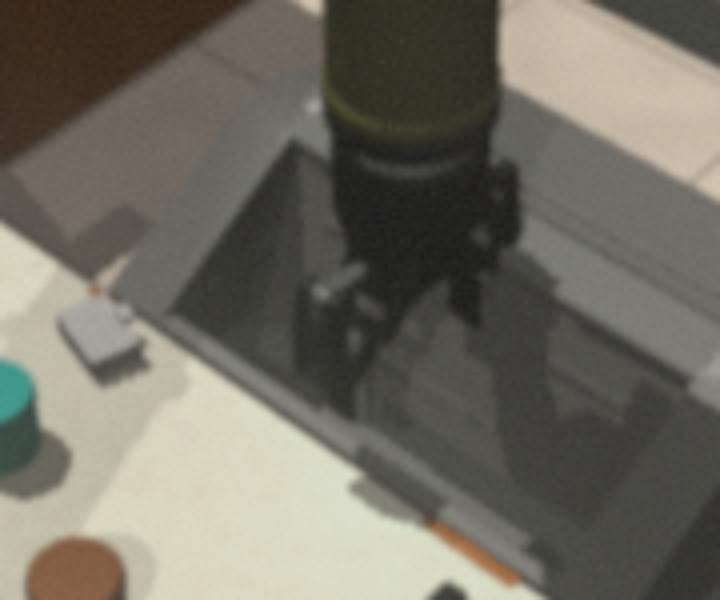

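The jar has dropped in: it's gone from the rim and the flap is still held open. I'll hold briefly, then retreat backwards and up.

```bash
python3 -m creep '0 -0.02 0 0 0 0; 0 -0.02 0 0 0 0; 0 -0.02 0 0 0 0; 0 -0.02 0 0 0 0' && python3 -m creep '0 -0.08 0 0 0 0; 0 -0.18 0 0 0 0; 0 -0.28 0 0 0 0; 0 -0.38 0 0 0 0; 0 -0.48 -0.02 0 0 0; 0 -0.58 -0.05 0 0 0; 0 -0.65 -0.1 0 0 0; 0 -0.65 -0.2 0 0 0' && python3 -m creep '0 0 -0.2 0 0 0; 0 0 -0.4 0 0 0; 0 0 -0.6 0 0 0; 0 0 -0.8 0 0 0; 0 0 -1 0 0 0; 0 0 -1 0 0 0; 0 0 -1 0 0 0'; python3 g.py .5 .075 .2; python3 - <<'E'
from h import *
p,d,c=cam('side'); cv2.imwrite('pics/s7.png',p[...,::-1])
p,d,c=cam('top');T=pts(d,c)
for n,b,lo,hi in(('cream',(332,215,385,265),.06,.09),('comb',(290,210,332,296),.004,.02),('guard',(180,208,210,230),.01,.03)):
    u0,v0,u1,v1=b;q=T[v0:v1,u0:u1].reshape(-1,3);q=q[(q[:,2]>lo)&(q[:,2]<hi)];print(n,((q.min(0)+q.max(0))/2).round(3))
print('flap z (170/190,300)',T[170,300],T[190,300],T[170,215],T[190,215])
E
```

```text
time: 6.48
position: [0.6145, 0.075, 0.0033]
ee_rot: [-2.222, -2.218, 0.004]
ft_force: [-7.2, -0.2, 0.5]
grip_width: 0.0854
grip_force: 3.7
time: 7.15
position: [0.5167, 0.0752, 0.0334]
ee_rot: [-2.222, -2.218, 0.003]
ft_force: [-0.7, -0.9, 0.7]
grip_width: 0.0854
grip_force: 0.0
time: 7.73
position: [0.5208, 0.0754, 0.1861]
ee_rot: [2.221, 2.216, 0.008]
ft_force: [-1.0, -0.3, -0.9]
grip_width: 0.0854
grip_force: 0.0
t 7.7333 pos [0.5208 0.0754 0.1861] F [-1.02 -0.34 -0.87] w 0.0854 q [-0.35  0.4   0.22  1.83 -0.11  0.92 -0.08]
shift [-0.003 -0.138 -0.093] turn [ 0.004 -0.001 -0.001]
cream [ 0.472 -0.159  0.069]
comb [ 0.448 -0.054  0.01 ]
guard [0.532 0.227 0.016]
flap z (170/190,300) [ 0.63954835 -0.03277687  0.02674047] [ 0.59502489 -0.03284599  0.00577934] [0.52558642 0.09844063 0.58989829] [0.49804509 0.09582219 0.61140428]
```

View pics/s7.png

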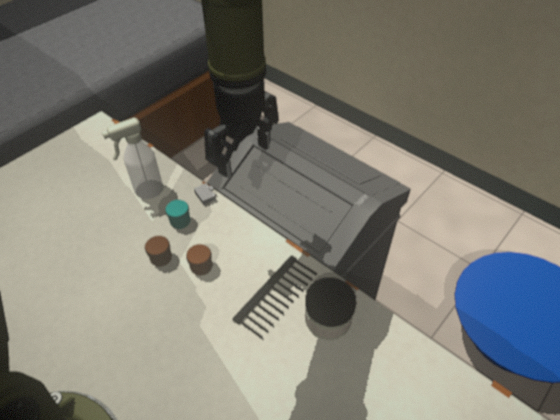

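The flap is shut (outline around (290,190), heights match the shut plane). The jar is gone from the chest, the other things haven't moved, and the arm is clear.

```bash
python3 -c "
from plant import r
print(r.hand_in())"
```

```text
the job is handed in; nothing more can be done
None
```

The empty jar went over the chest edge into the bin while the front finger held the flap open; the flap has shut by itself, the other things are where they were, and the job is handed in (no verdict was returned).

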